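# Sweep the loose parts into the bay of the repair mat

### The job

Clear the repair mat: with the fingertips, sweep the three small loose parts (the finned heat sink, the relay block and the drum-shaped choke coil) along the mat, through the open mouth of the three-sided grey bay, so that each lies wholly inside it. Only push them, never lift them off the mat, and leave the standing capacitor, the flux jar, the screwdriver and the multimeter where they are.

Things in the scene. Friction and masses are not known exactly. Their poses are not given: they have to be found in the camera images.
- bay: Fixed three-sided grey bay on the left of the mat. Inside 120 mm deep (own x), 200 mm wide (own y); walls 24 mm high, 6 mm thick at +x, +y and -y. The -x side is the open mouth, at own x = -60 mm, facing roughly to the robot's right (world -y); no step: the floor is the mat's face. Origin: centre of the inner floor; own +x points into the bay.
- mat: Fixed flat blue repair mat under everything but the multimeter, 420 mm (x) by 760 mm (y), its upper face 3 mm above the bench top. Origin: centre of its underside.
- heatsink: Small bare aluminium heat sink with five fins, a loose block 34 mm (own x) by 30 mm (y) by 22 mm high, about 40 g, lying on the mat, right of the bay. Origin: centre of the block.
- relay: Small black relay, a plain loose block 32 mm (own x) by 27 mm (y) by 20 mm high, about 40 g, lying on the mat, right of the bay. Origin: centre of the block.
- choke: Small choke coil, a loose squat drum 34 mm in diameter and 18 mm high with copper winding between two dark flanges, about 50 g, flat on the mat, right of the bay. Origin: centre of the drum.
- can: Loose black can capacitor standing upright among the small parts, 32 mm in diameter and 42 mm high, aluminium top. Not to be disturbed. Origin: centre of its underside.
- flux: Loose round flux jar, standing near the mat's far edge, 32 mm in diameter, 55 mm high. Not to be disturbed. Origin: centre of its underside.
- driver: Loose screwdriver, 150 mm long and 26 mm thick at the handle (towards own -x), lying along its own x near the mat's right edge. Not to be disturbed. Origin: below mid-length, at the mat's face.
- meter: Loose orange multimeter, 170 mm (own x) by 85 mm by about 46 mm high, lying on the bench to the right of the mat. Not to be disturbed. Origin: centre of its underside.

How it is judged:
At the end, for the whole second after the job is handed in: The heat sink, the relay and the choke each lie at rest on the mat in the bay: their centres between its side walls and its back wall and at least 13 mm inside the line of the mouth, none raised more than 12 mm (x of heatsink in the frame of bay between -0.047 and 0.06 m and y of heatsink in the frame of bay between -0.1 and 0.1 m and height (world z) of heatsink below 0.026 m and linear speed of each of heatsink, relay, choke below 0.01 m/s and x of relay in the frame of bay between -0.047 and 0.06 m and y of relay in the frame of bay between -0.1 and 0.1 m and height (world z) of relay below 0.025 m and x of choke in the frame of bay between -0.047 and 0.06 m and y of choke in the frame of bay between -0.1 and 0.1 m and height (world z) of choke below 0.024 m); the robot touches nothing.
It fails at once if the heatsink is lifted off the mat (risen 12 mm, or 6 mm while still level) (height (world z) of heatsink above 0.026 m or (height (world z) of heatsink above 0.02 m and angle between heatsink's own z axis and vertical below 0.2 rad)).
It fails at once if the relay is lifted off the mat (risen 12 mm, or 6 mm while still level) (height (world z) of relay above 0.025 m or (height (world z) of relay above 0.019 m and angle between relay's own z axis and vertical below 0.2 rad)).
It fails at once if the choke is lifted off the mat (risen 12 mm, or 6 mm while still level) (height (world z) of choke above 0.024 m or (height (world z) of choke above 0.018 m and angle between choke's own z axis and vertical below 0.2 rad)).
It fails at once if the standing capacitor or the flux jar is shifted by more than 15 mm or tipped (distance of any of can, flux from where it was at the start of the episode above 0.015 m or angle between any of can, flux's own z axis and vertical above 0.35 rad).
It fails at once if the screwdriver or the multimeter is shifted by more than 15 mm (distance of any of driver, meter from where it was at the start of the episode above 0.015 m).
It also fails if it takes over 72 s, if anything falls off the work surface, if the arm or the gripper's body presses on something with over 40 N, if the wrist force passes 120 N, or if a joint passes its speed limit or range.

### The arm

A 6-joint arm with a two-finger parallel gripper is mounted at the origin on the work surface. World frame = base frame: x ahead of the robot, y to its left, z up, the work surface at z = 0. Lengths are in m, angles in rad, forces in N, time in s.
With the tool pointing down it reaches from about 0.25 to 0.775 m from the base axis. Payload 4 kg.
Tool frame: the origin (TCP) lies between the finger pads; the fingertips stand 25 mm ahead of it and the grasp point (between the pads) lies 6 mm ahead of it (robot.tip_reach is the z of the fingertips in the tool frame, in m); z points along the fingers, y is the line along which they close (so a half turn about z gives the same grasp; the last joint's range is limited). The gripper opens to 94 mm and grips with 3 to 60 N. Pads are 16 mm wide; open, the fingers measure 119 mm over their backs; the gripper's body (75 mm by 177 mm) begins 78 mm behind the grasp point.
Start: joints at [-0.103, 0.087, 1.371, -0, 1.684, -0.103], TCP at [0.55, -0, 0.231] pointing down, gripper open.
Joint ranges: [-3.1, 3.1], [-0.76, 2.03], [0.27, 2.55], [-1.08, 4.22], [0.17, 2.65], [-2.57, 2.57]. Speed limits (rad/s): [2.79, 2.79, 3.14, 3.14, 3.14, 3.14].

### API

Orientations are given as [roll, pitch, yaw] about the fixed x, y, z axes, in that order (R = Rz(yaw) Ry(pitch) Rx(roll)).
In Python, from bench import robot gives the robot as it stands. The module is installed in compiled form; this text tells all that it offers.
- The arm moves only by the shell command python3 -m handwheel 'ROWS'. ROWS is JSON, a list of rows, each a list of 3 entries, a list of its own where there are three numbers: the turn, a rotation vector about the world's x, y, z in units of 90 degrees (1.0 is 90 degrees), then the shift along the world's x, y, z in units of 0.05 m (1.0 is 0.05 m), then the closure, from 0 (fully open) to 1 (shut). A call has 1 to 5 rows; each row shifts and turns the commanded pose from where the row before left it; what a row does not reach is not made up. A row lasts 1/10 s, in which the tool goes at most 50 mm and 8.59 degrees, less where a joint would pass 70% of its speed; a pose out of reach is approached as far as the arm can. A call with a number of a shift or a turn outside -1 to 1 is refused whole. A call with a gripper value outside its range is refused whole. The fingers move at their own pace and stop on an object; the grip force is fixed at half the most. Time passes only in rows, so rows that do not move let the fingers close. It gives the time, the measured TCP pose, the force, the opening and the grip force at its end, in the units of the state.
- robot.get_obs(): the state, without advancing time (a new reading comes with each control period).
- robot.snapshot(name): name is "scene" or "side" or "wrist"; returns (picture, depth): 480x640x3 uint8, red, green, blue; 480x640 float32, m along the optical axis (not along the pixel's ray), 0 where there is no reading.
- robot.calibration(name): a dict with "mtx" (3x3 intrinsics, pixels), "extrinsics" (4x4, takes a point from camera to world coordinates); the wrist camera has in their place "hand_eye" (4x4, takes a point from camera to tool coordinates, whose origin is the TCP and whose axes are the flange's). Camera axes: x right, y down, z forward; pixel columns grow to the right and rows downward; lengths in m; the calibration is good to about 2 mm. The wrist camera is an equidistant fisheye: a pixel r from the principal point sees the ray r / f radians off the axis. A picture is of the moment at which its call begins: read the wrist's pose just before it. calibration takes no time and is no camera call.
- robot.close_job(): hands the job in; it is judged then, once.
Trained networks look in the newest picture that a camera, given by its name, has taken for a name from the list of things; names that differ only in an ending like _2 or _b are one class to them, and where a whole thing is asked for, a point or a joint stands for the part that bears it (a point fixed in the world has none). Each returns a list of dicts, best first, with "p" (0 to 1); they miss things now and then, are a little off and sometimes report something else, mostly with a low value. They report only what shows in the picture. A call takes as long as a camera call.
- robot.boxes_of(query, camera): "bbox" ([left, top, right, bottom] in pixels, round what is visible of it).
The state is a dict: "time": time; "joint_positions": joint angles; "qvel": joint speeds; "joint_torque": joint torques, N m; "tool_pos": TCP position; "ee_rot": TCP orientation; "wrist_force": force on the tool from outside, world axes, zero at the start; "wrist_torque": the same for the moment, N m; "width": finger opening in m; "finger_force": force on a finger pad.
Only numpy, scipy, OpenCV 4.12 (cv2) and the standard library are available. Lean on these libraries where they do the work, as an engineer would, in place of code of your own. Each camera call takes 0.05 s, during which the arm holds its last target. There are 200 camera calls.

## Working session

There is one attempt and no reset: what is moved stays moved. The work goes in short steps, Python scripts to look and compute and a shell command to move; the robot and the scene stay as the last step left them, time stands still between calls to the robot, and variables do not carry over. Pictures are saved under pics/ and viewed, at most 10 in all, crops included, and the job is handed in when it is done.

```bash
mkdir -p pics
cat > h.py <<'E'
import numpy as np, cv2
from bench import robot
def world(cam,depth):
    c=robot.calibration(cam);K=np.array(c["mtx"]);T=np.array(c["extrinsics"])
    v,u=np.mgrid[0:480,0:640];d=depth
    P=np.stack([(u-K[0,2])/K[0,0]*d,(v-K[1,2])/K[1,1]*d,d],-1)
    return P@T[:3,:3].T+T[:3,3]
E
python3 - <<'E'
from h import *
im,d=robot.snapshot("scene");cv2.imwrite("pics/s1.png",im[:,:,::-1])
W=world("scene",d)
print(robot.calibration("scene")["extrinsics"])
for q in ["bay","mat","heatsink","relay","choke","can","flux","driver","meter"]:
    for b in robot.boxes_of(q,"scene")[:2]:
        l,t,r,bo=[int(x) for x in b["bbox"]]
        w=W[max(t,0):bo,max(l,0):r].reshape(-1,3);w=w[w[:,2]>(0.008 if q!="mat" else -1)]
        if len(w): print(q,round(b["p"],2),(l,t,r,bo),np.percentile(w,[3,50,97],axis=0).round(3).tolist())
o=robot.get_obs();print(o["time"],o["tool_pos"],o["ee_rot"],o["width"])
E
```

```text
[[-0.83475854  0.41712996 -0.35941727  0.88351671]
 [ 0.55052505  0.64415853 -0.53101973  0.29881147]
 [ 0.01001747 -0.64114146 -0.76735733  0.67839173]
 [ 0.          0.          0.          1.        ]]
bay 0.8 (401, 331, 565, 477) [[0.44, 0.16, 0.009], [0.509, 0.247, 0.025], [0.884, 0.299, 0.678]]
mat 0.86 (166, 142, 638, 479) [[0.06, -0.41, -0.002], [0.555, 0.04, 0.002], [0.884, 0.328, 0.309]]
heatsink 0.7 (353, 235, 368, 253) [[0.502, -0.124, 0.008], [0.52, -0.108, 0.022], [0.537, -0.09, 0.027]]
relay 0.63 (403, 236, 424, 259) [[0.425, -0.071, 0.009], [0.444, -0.054, 0.022], [0.455, -0.04, 0.025]]
relay 0.31 (267, 157, 329, 187) [[0.445, -0.335, 0.011], [0.489, -0.321, 0.023], [0.563, -0.314, 0.03]]
choke 0.9 (276, 260, 295, 279) [[0.644, -0.144, 0.012], [0.659, -0.129, 0.021], [0.672, -0.114, 0.023]]
can 0.94 (303, 221, 323, 251) [[0.572, -0.174, 0.01], [0.588, -0.155, 0.041], [0.6, -0.147, 0.047]]
flux 0.85 (234, 285, 257, 315) [[0.74, -0.116, 0.014], [0.755, -0.097, 0.051], [0.768, -0.089, 0.059]]
driver 0.81 (270, 157, 329, 186) [[0.445, -0.335, 0.011], [0.488, -0.321, 0.023], [0.558, -0.314, 0.03]]
driver 0.7 (166, 143, 637, 480) [[0.004, -0.321, 0.009], [0.561, 0.024, 0.034], [0.927, 0.299, 0.678]]
meter 0.88 (210, 100, 292, 152) [[0.44, -0.556, 0.01], [0.529, -0.502, 0.037], [0.604, -0.472, 0.044]]
0.5 [5.50006111e-01 1.56469752e-05 2.30434742e-01] [-3.14158126e+00 -2.47619118e-05  1.57082818e+00] 0.09374341204606543
```

View pics/s1.png

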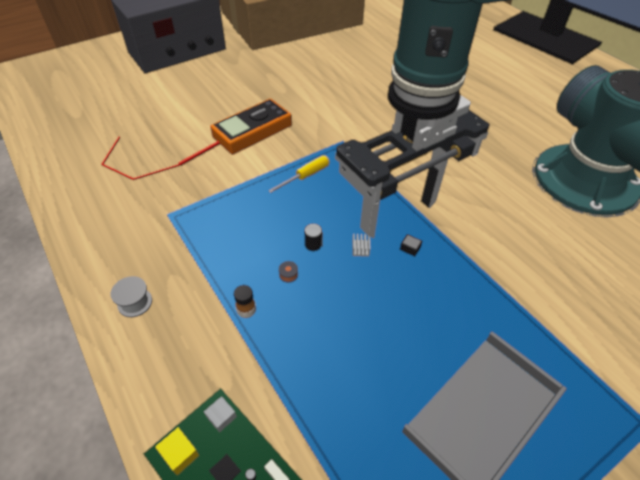

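The picture shows the relay (412,245), heat sink (361,244), choke (288,271), can (313,237), flux jar (244,300) and the bay at lower right (~485,405). The network boxes agree with all of these. Next I'll fit the bay and refine the part centres.

Run:
```python
from h import *
im,d=robot.snapshot("scene");W=world("scene",d)
v,u=np.mgrid[0:480,0:640]
def top(box,z0,z1):
    l,t,r,b=box;w=W[t-4:b+5,l-4:r+5].reshape(-1,3);w=w[(w[:,2]>z0)&(w[:,2]<z1)]
    return cv2.minAreaRect(w[:,:2].astype(np.float32)*1000),len(w)
for n,b,z in [("hs",(353,235,368,253),.025),("relay",(403,236,424,259),.023),("choke",(276,260,295,279),.021),("can",(303,221,323,251),.045),("flux",(234,285,257,315),.058)]:
    print(n,top(b,z-.005,z+.006))
m=(W[...,2]>.02)&(W[...,2]<.034)&(W[...,1]>.1)&(W[...,1]<.5)&(W[...,0]>.3)&(W[...,0]<.8)&(d>0)
p=W[m];print(len(p),p.min(0),p.max(0))
print(cv2.minAreaRect(p[:,:2].astype(np.float32)*1000))
# text map of wall pts
g=np.zeros((26,46),int)
for x,y,_ in p: g[min(25,int((y-.1)/.01)),min(45,int((x-.35)/.01))]+=1
print("\n".join("%.2f "%(.1+.01*i)+"".join("#" if c>2 else "." for c in r) for i,r in enumerate(g)))
cv2.imwrite("pics/w1.png",robot.snapshot("wrist")[0][:,:,::-1])
```

```text
hs (((516.4677124023438, -107.02847290039062), (35.981361389160156, 29.150373458862305), 54.01317596435547), 124)
relay (((439.60552978515625, -58.529876708984375), (29.47775650024414, 32.45966720581055), 23.775495529174805), 232)
choke (((657.1133422851562, -129.87818908691406), (33.8621711730957, 32.7646484375), 58.47113037109375), 267)
can (((584.7559814453125, -162.00811767578125), (31.271787643432617, 30.66460609436035), 83.74181365966797), 217)
flux (((752.5303955078125, -104.27583312988281), (28.577747344970703, 28.558834075927734), 44.59748077392578), 264)
1541 [0.43310514 0.15034682 0.02001444] [0.66349921 0.30260724 0.03028477]
((548.174072265625, 229.80963134765625), (214.41184997558594, 125.29214477539062), 10.04135799407959)
0.10 ..............................................
0.11 ..............................................
0.12 ..............................................
0.13 ..............................................
0.14 ..............................................
0.15 ..........##..................................
0.16 ..........#........................
[... 299 characters left out ...]
........#...............
0.23 .........#...................##...............
0.24 ........##...................##...............
0.25 ........##...................##...............
0.26 ........##...................##...............
0.27 ........########.............#................
0.28 .............#########........................
0.29 ..................########....................
0.30 ........................##....................
0.31 ..............................................
0.32 ..............................................
0.33 ..............................................
0.34 ..............................................
0.35 ..............................................
```

View pics/w1.png

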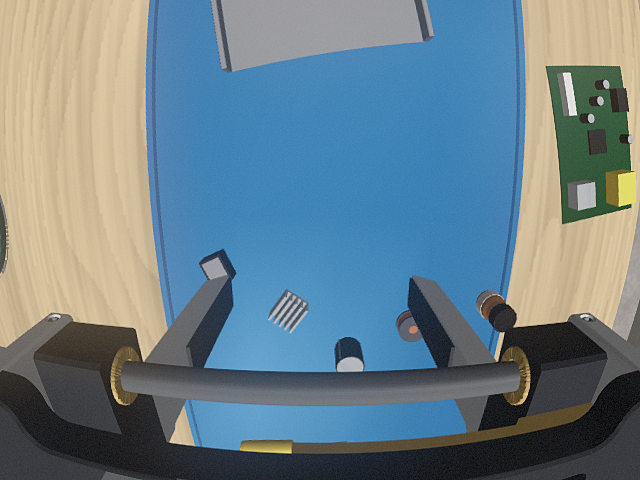

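The wrist view confirms the layout: heat sink (289,311), relay (217,265), choke (410,325), can (349,355) and the bay mouth at the top (225–435, 40–70). The bay centre is near (0.548, 0.229), with own +x turned about 10° from world +y.

I'll push with a cradle of two fingertips about 20 mm apart, starting with the heat sink, which goes deep into the middle.

```bash
python3 -m handwheel '[[[0,0,-0.06],[-0.15,-0.6,-0.3],0.78],[[0,0,0],[-0.15,-0.6,-0.3],0.78],[[0,0,0],[-0.15,-0.6,-0.3],0.78],[[0,0,0],[-0.15,-0.6,-0.3],0.78],[[0,0,0],[-0.16,-0.64,-0.3],0.78]]'
python3 -m handwheel '[[[0,0,0],[0,0,0],0.78],[[0,0,0],[0,0,0],0.78],[[0,0,0],[0,0,0],0.78]]'
```

```text
time: 1.1
tool_pos: [0.5117, -0.153, 0.1551]
ee_rot: [3.141, 0.0, 1.477]
wrist_force: [0.1, 0.3, -0.5]
width: 0.0573
finger_force: 0.0
time: 1.4
tool_pos: [0.5126, -0.1514, 0.1563]
ee_rot: [3.14, -0.0, 1.477]
wrist_force: [0.6, 0.0, 0.6]
width: 0.0333
finger_force: 0.0
```

```bash
python3 -m handwheel '[[[0,0,0],[0,0,-0.5],0.78],[[0,0,0],[0,0,-0.7],0.78],[[0,0,0],[0,0,-0.7],0.78],[[0,0,0],[0,0,-0.54],0.78],[[0,0,0],[0,0,0],0.78]]'
python3 - <<'E'
from h import *
im,d=robot.snapshot("scene");cv2.imwrite("pics/s2.png",cv2.resize(im[180:330,220:460,::-1],None,fx=3,fy=3))
E
```

```text
time: 1.9
tool_pos: [0.5106, -0.15, 0.0308]
ee_rot: [-3.137, -0.002, 1.478]
wrist_force: [0.7, 0.5, 1.0]
width: 0.0207
finger_force: 0.0
```

View pics/s2.png

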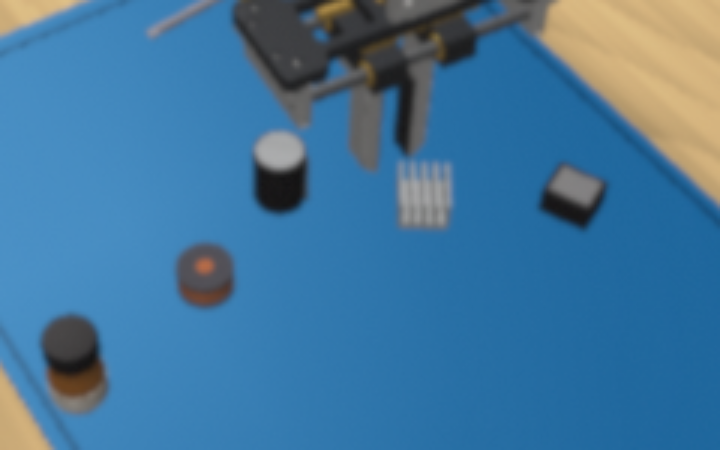

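The fingers are behind the heat sink (420,195) and clear of the can (280,170). I'll push now.

```bash
python3 -m handwheel '[[[0,0,0],[0.02,0.2,0],0.78],[[0,0,0],[0.02,0.2,0],0.78],[[0,0,0],[0.03,0.3,0],0.78],[[0,0,0],[0.03,0.3,0],0.78],[[0,0,0],[0.03,0.3,0],0.78]]'
python3 -m handwheel '[[[0,0,0],[0.03,0.3,0],0.78],[[0,0,0],[0.03,0.3,0],0.78],[[0,0,0],[0.03,0.3,0],0.78],[[0,0,0],[0.03,0.3,0],0.78],[[0,0,0],[0.03,0.3,0],0.78]]'
python3 - <<'E'
from h import *
im,d=robot.snapshot("scene");W=world("scene",d);cv2.imwrite("pics/s3.png",cv2.resize(im[180:420,220:560,::-1],None,fx=2,fy=2))
for b in robot.boxes_of("heatsink","scene")[:2]:
    l,t,r,o=map(int,b["bbox"]);w=W[t:o,l:r].reshape(-1,3);w=w[(w[:,2]>.02)&(w[:,2]<.031)];print(b,cv2.minAreaRect(w[:,:2].astype(np.float32)*1000))
E
```

```text
time: 2.45
tool_pos: [0.5189, -0.0855, 0.0342]
ee_rot: [3.14, 0.0, 1.477]
wrist_force: [-1.6, -0.0, -0.7]
width: 0.0207
finger_force: 0.3
time: 2.95
tool_pos: [0.5261, -0.0107, 0.0335]
ee_rot: [-3.142, -0.0, 1.477]
wrist_force: [-0.7, 0.1, 1.4]
width: 0.0206
finger_force: 0.3
{'bbox': [383.6, 280.1, 401.6, 305.6], 'p': 0.72} ((535.67529296875, 3.0872344970703125), (40.981544494628906, 29.11319351196289), 49.9212646484375)
```

View pics/s3.png

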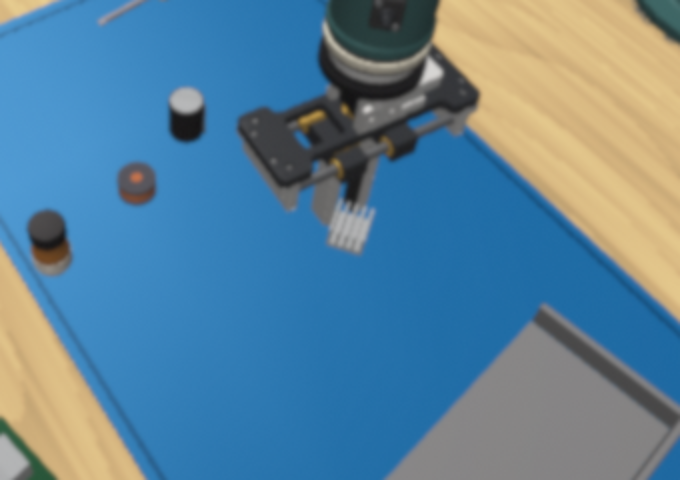

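The heat sink is cradled squarely at (350,228), roughly (0.534, 0.009). I'll carry on into the bay, back off and lift.

```bash
python3 -m handwheel '[[[0,0,0],[0.03,0.3,0],0.78],[[0,0,0],[0.03,0.3,0],0.78],[[0,0,0],[0.03,0.3,0],0.78],[[0,0,0],[0.03,0.3,0],0.78],[[0,0,0],[0.03,0.3,0],0.78]]'
python3 -m handwheel '[[[0,0,0],[0.03,0.3,0],0.78],[[0,0,0],[0.03,0.3,0],0.78],[[0,0,0],[0.03,0.3,0],0.78],[[0,0,0],[0.03,0.3,0],0.78],[[0,0,0],[0.03,0.3,0],0.78]]'
python3 -m handwheel '[[[0,0,0],[0.03,0.3,0],0.78],[[0,0,0],[0.03,0.3,0],0.78],[[0,0,0],[0.03,0.3,0],0.78],[[0,0,0],[0.03,0.3,0],0.78],[[0,0,0],[0.01,0.2,0],0.78]]'
python3 -m handwheel '[[[0,0,0],[0,0.15,0],0.78],[[0,0,0],[0,0.1,0],0.78],[[0,0,0],[0,-0.3,0],0.78],[[0,0,0],[0,-0.5,0.1],0.78],[[0,0,0],[0,-0.5,0.8],0.78]]'
python3 -m handwheel '[[[0,0,0],[0,-0.5,0.8],0.78],[[0,0,0],[0,0,0],0.78]]'
```

```text
time: 3.55
tool_pos: [0.5336, 0.0644, 0.0335]
ee_rot: [3.142, -0.0, 1.477]
wrist_force: [0.5, -0.4, 0.1]
width: 0.0207
finger_force: 0.1
time: 4.05
tool_pos: [0.5411, 0.1393, 0.0335]
ee_rot: [3.142, 0.0, 1.477]
wrist_force: [0.2, -0.6, 0.3]
width: 0.0206
finger_force: 0.1
time: 4.55
tool_pos: [0.5477, 0.2095, 0.0335]
ee_rot: [3.141, -0.0, 1.477]
wrist_force: [-0.3, -1.0, 0.5]
width: 0.0206
finger_force: 0.1
time: 5.05
tool_pos: [0.5431, 0.1528, 0.073]
ee_rot: [-3.129, 0.004, 1.477]
wrist_force: [0.5, 0.1, -0.1]
width: 0.0208
finger_force: 0.0
time: 5.25
tool_pos: [0.5515, 0.1268, 0.1257]
ee_rot: [3.129, -0.001, 1.472]
wrist_force: [0.5, 0.8, 0.7]
width: 0.0206
finger_force: 0.0
```

```bash
python3 -m handwheel '[[[0,0,0.07],[0.28,-0.7,0],0.78],[[0,0,0.067],[0.28,-0.7,0],0.78],[[0,0,0],[0.28,-0.7,0],0.78],[[0,0,0],[0.28,-0.7,0],0.78],[[0,0,0],[0.28,-0.7,0],0.78]]'
python3 -m handwheel '[[[0,0,0],[0.28,-0.7,0],0.78],[[0,0,0],[0.28,-0.7,0],0.78],[[0,0,0],[0.28,-0.7,0],0.78],[[0,0,0],[0,-0.2,0],0.78],[[0,0,0],[0,0,0],0.78]]'
python3 - <<'E'
from h import *
im,d=robot.snapshot("scene");W=world("scene",d);cv2.imwrite("pics/s4.png",im[:,:,::-1])
for n in ["heatsink","relay","choke","can"]:
  for b in robot.boxes_of(n,"scene")[:1]:
    l,t,r,o=map(int,b["bbox"]);w=W[t-3:o+4,l-3:r+4].reshape(-1,3);w=w[(w[:,2]>.018)&(w[:,2]<.05)];print(n,b,cv2.minAreaRect(w[:,:2].astype(np.float32)*1000))
E
```

```text
time: 5.75
tool_pos: [0.6171, -0.0469, 0.1177]
ee_rot: [-3.14, -0.0, 1.691]
wrist_force: [-0.0, 0.6, 0.5]
width: 0.0205
finger_force: 0.0
time: 6.25
tool_pos: [0.6585, -0.1617, 0.1172]
ee_rot: [-3.14, -0.001, 1.688]
wrist_force: [0.2, -0.2, 0.4]
width: 0.0207
finger_force: 0.0
heatsink {'bbox': [475.6, 400.6, 501.5, 435.1], 'p': 0.93} ((552.0651245117188, 239.83712768554688), (35.116485595703125, 30.495805740356445), 35.04474639892578)
relay {'bbox': [400.1, 235.0, 423.2, 257.4], 'p': 0.89} ((439.6806335449219, -58.117149353027344), (29.484954833984375, 31.942829132080078), 24.925373077392578)
choke {'bbox': [277.2, 263.8, 297.6, 280.0], 'p': 0.84} ((656.9451293945312, -129.99658203125), (34.21788787841797, 33.19096374511719), 70.3626480102539)
can {'bbox': [307.2, 223.1, 323.7, 250.2], 'p': 0.92} ((584.9110717773438, -161.8738250732422), (31.485958099365234, 30.839845657348633), 79.41071319580078)
```

View pics/s4.png

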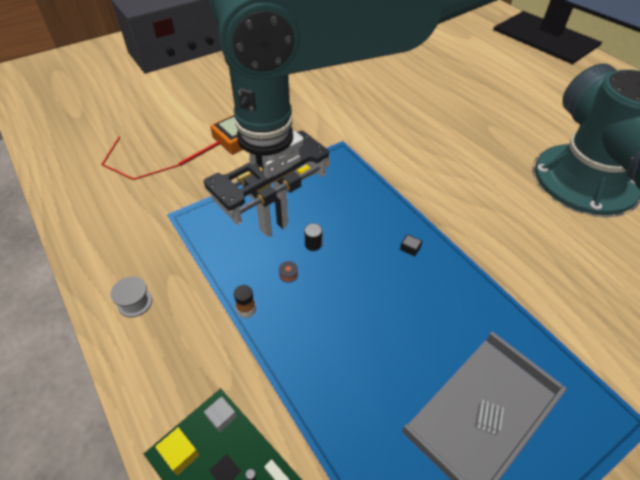

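The heat sink sits inside the bay at (490,416), world (0.551, 0.239), and nothing else has moved. Next is the choke.

```bash
python3 -m handwheel '[[[0,0,0],[0.06,-0.14,-0.2],0.78],[[0,0,0],[0,0,-0.5],0.78],[[0,0,0],[0,0,-0.6],0.78],[[0,0,0],[0,0,-0.36],0.78],[[0,0,0],[0,0,0],0.78]]'
python3 -m handwheel '[[[0,0,0],[-0.024,0.2,0],0.78],[[0,0,0],[-0.024,0.2,0],0.78],[[0,0,0],[-0.036,0.3,0],0.78],[[0,0,0],[-0.036,0.3,0],0.78],[[0,0,0],[-0.036,0.3,0],0.78]]'
python3 -m handwheel '[[[0,0,0],[-0.036,0.3,0],0.78],[[0,0,0],[-0.036,0.3,0],0.78],[[0,0,0],[-0.036,0.3,0],0.78],[[0,0,0],[-0.036,0.3,0],0.78],[[0,0,0],[-0.036,0.3,0],0.78]]'
python3 - <<'E'
from h import *
im,d=robot.snapshot("scene");W=world("scene",d)
for n in ["choke","can","flux"]:
  for b in robot.boxes_of(n,"scene")[:1]:
    l,t,r,o=map(int,b["bbox"]);w=W[t-3:o+4,l-3:r+4].reshape(-1,3);w=w[(w[:,2]>.018)&(w[:,2]<.05)];print(n,b,np.median(w,0))
E
```

```text
time: 7.0
tool_pos: [0.6597, -0.1652, 0.0305]
ee_rot: [-3.134, -0.004, 1.693]
wrist_force: [-0.1, -0.0, -0.4]
width: 0.0206
finger_force: 0.0
time: 7.5
tool_pos: [0.655, -0.0999, 0.0366]
ee_rot: [3.14, 0.001, 1.692]
wrist_force: [-0.4, -0.3, 0.2]
width: 0.0206
finger_force: 0.2
time: 8.0
tool_pos: [0.6455, -0.0253, 0.0355]
ee_rot: [3.142, 0.0, 1.692]
wrist_force: [-0.1, -0.6, 0.1]
width: 0.0208
finger_force: 0.3
choke {'bbox': [323.5, 310.0, 344.4, 330.8], 'p': 0.93} [ 0.64619021 -0.00748192  0.02090327]
flux {'bbox': [233.1, 284.3, 258.9, 316.9], 'p': 0.75} [ 0.75677786 -0.09290001  0.02996557]
```

```bash
python3 -m handwheel '[[[0,0,0],[-0.042,0.3,0],0.78],[[0,0,0],[-0.042,0.3,0],0.78],[[0,0,0],[-0.042,0.3,0],0.78],[[0,0,0],[-0.042,0.3,0],0.78],[[0,0,0],[-0.042,0.3,0],0.78]]'
python3 -m handwheel '[[[0,0,0],[-0.042,0.3,0],0.78],[[0,0,0],[-0.042,0.3,0],0.78],[[0,0,0],[-0.042,0.3,0],0.78],[[0,0,0],[-0.042,0.3,0],0.78],[[0,0,0],[-0.042,0.3,0],0.78]]'
python3 -m handwheel '[[[0,0,0],[-0.042,0.3,0],0.78],[[0,0,0],[-0.042,0.3,0],0.78],[[0,0,0],[-0.042,0.3,0],0.78],[[0,0,0],[-0.03,0.2,0],0.78],[[0,0,0],[-0.03,0.2,0],0.78]]'
python3 -m handwheel '[[[0,0,0],[0,0.1,0],0.78],[[0,0,0],[0,0,0],0.78],[[0,0,0],[0,-0.3,0],0.78],[[0,0,0],[0,-0.5,0.1],0.78],[[0,0,0],[0,-0.5,0.8],0.78]]'
python3 -m handwheel '[[[0,0,0],[0,-0.5,0.8],0.78],[[0,0,0],[0,0,0],0.78]]'
python3 - <<'E'
from h import *
im,d=robot.snapshot("scene");W=world("scene",d);cv2.imwrite("pics/s5.png",im[:,:,::-1])
for n in ["choke","can","heatsink","relay"]:
  for b in robot.boxes_of(n,"scene")[:1]:
    l,t,r,o=map(int,b["bbox"]);w=W[t-3:o+4,l-3:r+4].reshape(-1,3);w=w[(w[:,2]>.018)&(w[:,2]<.05)];print(n,b,cv2.minAreaRect(w[:,:2].astype(np.float32)*1000))
E
```

```text
time: 8.7
tool_pos: [0.6349, 0.0501, 0.0354]
ee_rot: [-3.142, -0.0, 1.692]
wrist_force: [-0.2, 0.2, 0.2]
width: 0.0209
finger_force: 0.1
time: 9.2
tool_pos: [0.6245, 0.1248, 0.0355]
ee_rot: [3.141, -0.0, 1.692]
wrist_force: [-0.2, -0.5, 0.4]
width: 0.021
finger_force: 0.1
time: 9.7
tool_pos: [0.6153, 0.1894, 0.0355]
ee_rot: [3.141, 0.0, 1.692]
wrist_force: [-0.9, -0.5, 0.1]
width: 0.0207
finger_force: 0.1
time: 10.2
tool_pos: [0.6112, 0.1258, 0.0744]
ee_rot: [-3.128, 0.001, 1.692]
wrist_force: [0.2, -0.3, -0.5]
width: 0.0211
finger_force: 0.0
time: 10.4
tool_pos: [0.6195, 0.0989, 0.1284]
ee_rot: [3.128, 0.003, 1.686]
wrist_force: [1.1, 0.5, 1.4]
width: 0.0207
finger_force: 0.0
choke {'bbox': [428.1, 416.3, 456.9, 439.8], 'p': 0.7} ((622.3016357421875, 219.42047119140625), (53.2991828918457, 33.23674011230469), 29.412071228027344)
can {'bbox': [305.4, 221.5, 324.4, 254.0], 'p': 0.56} ((585.0404052734375, -161.8345947265625), (30.757360458374023, 31.204151153564453), 13.049859046936035)
heatsink {'bbox': [475.1, 401.0, 500.7, 433.2], 'p': 0.81} ((551.7678833007812, 239.7968292236328), (35.403079986572266, 30.507404327392578), 34.809688568115234)
```

View pics/s5.png

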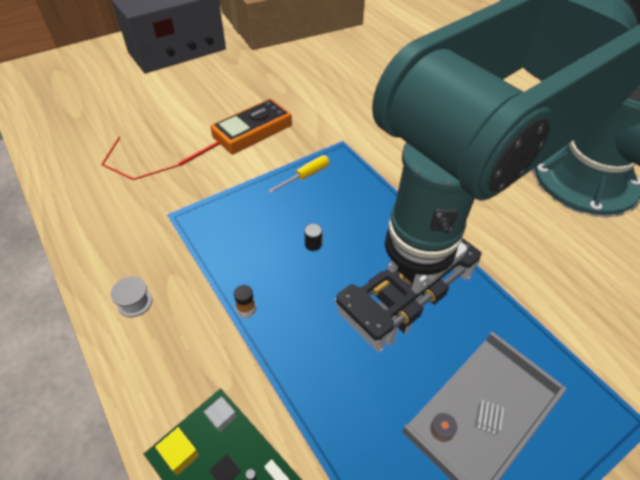

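The choke is inside at (443,427), about 40 mm past the mouth, and the can, flux jar and heat sink have not moved. The relay is last.

```bash
python3 -m handwheel '[[[0,0,-0.077],[-0.47,-0.49,0],0.78],[[0,0,-0.077],[-0.47,-0.49,0],0.78],[[0,0,-0.077],[-0.47,-0.49,0],0.78],[[0,0,0],[-0.47,-0.49,0],0.78],[[0,0,0],[-0.47,-0.49,0],0.78]]'
python3 -m handwheel '[[[0,0,0],[-0.47,-0.49,0],0.78],[[0,0,0],[-0.47,-0.49,0],0.78],[[0,0,0],[-0.47,-0.49,0],0.78],[[0,0,0],[0,0,0],0.78],[[0,0,0],[0,0,0],0.78]]'
```

```text
time: 11.15
tool_pos: [0.4958, -0.0191, 0.1184]
ee_rot: [-3.138, 0.001, 1.331]
wrist_force: [-0.2, -0.2, -0.3]
width: 0.021
finger_force: 0.0
time: 11.65
tool_pos: [0.4267, -0.0921, 0.1193]
ee_rot: [-3.14, -0.001, 1.328]
wrist_force: [-0.2, 0.4, 0.4]
width: 0.0204
finger_force: 0.0
```

```bash
python3 -m handwheel '[[[0,0,0],[0.04,-0.16,-0.2],0.78],[[0,0,0],[0,0,-0.5],0.78],[[0,0,0],[0,0,-0.6],0.78],[[0,0,0],[0,0,-0.36],0.78],[[0,0,0],[0,0,0],0.78]]'
python3 -m handwheel '[[[0,0,0],[0.05,0.2,0],0.78],[[0,0,0],[0.05,0.2,0],0.78],[[0,0,0],[0.077,0.3,0],0.78],[[0,0,0],[0.077,0.3,0],0.78],[[0,0,0],[0.077,0.3,0],0.78]]'
python3 -m handwheel '[[[0,0,0],[0.077,0.3,0],0.78],[[0,0,0],[0.077,0.3,0],0.78],[[0,0,0],[0.077,0.3,0],0.78],[[0,0,0],[0.077,0.3,0],0.78],[[0,0,0],[0.077,0.3,0],0.78]]'
python3 - <<'E'
from h import *
im,d=robot.snapshot("scene");W=world("scene",d);cv2.imwrite("pics/s6.png",im[:,:,::-1])
for n in ["relay"]:
  for b in robot.boxes_of(n,"scene")[:2]:
    l,t,r,o=map(int,b["bbox"]);w=W[t-3:o+4,l-3:r+4].reshape(-1,3);w=w[(w[:,2]>.018)&(w[:,2]<.028)];print(n,b,len(w)and cv2.minAreaRect(w[:,:2].astype(np.float32)*1000))
E
```

```text
time: 12.15
tool_pos: [0.4272, -0.099, 0.0334]
ee_rot: [-3.133, -0.001, 1.331]
wrist_force: [0.4, -0.9, -0.1]
width: 0.0205
finger_force: 0.0
time: 12.65
tool_pos: [0.4475, -0.0342, 0.0391]
ee_rot: [3.138, -0.0, 1.33]
wrist_force: [-0.7, 0.3, -0.5]
width: 0.0209
finger_force: 0.1
time: 13.15
tool_pos: [0.4665, 0.0412, 0.0391]
ee_rot: [3.138, -0.001, 1.33]
wrist_force: [0.2, -0.2, -0.4]
width: 0.0205
finger_force: 0.1
relay {'bbox': [432.5, 286.5, 454.3, 311.8], 'p': 0.72} ((467.4931945800781, 55.131378173828125), (36.59266662597656, 36.27421569824219), 19.76238250732422)
```

View pics/s6.png

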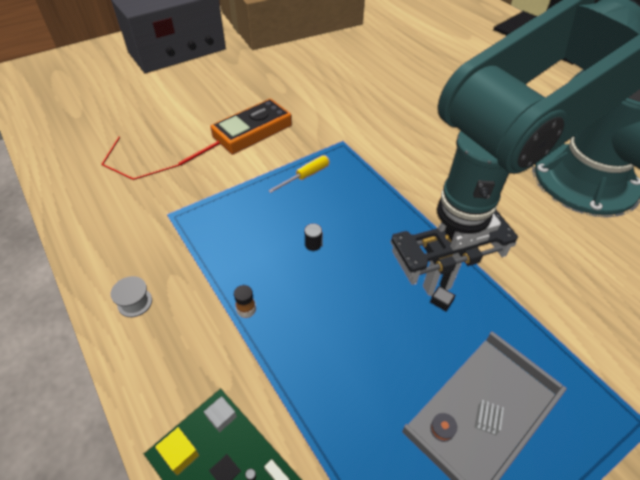

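The relay (443,298) is held square in the cradle. I'll finish the push through the mouth.

```bash
python3 -m handwheel '[[[0,0,0],[0.09,0.3,-0.03],0.78],[[0,0,0],[0.09,0.3,-0.03],0.78],[[0,0,0],[0.09,0.3,0],0.78],[[0,0,0],[0.09,0.3,0],0.78],[[0,0,0],[0.08,0.3,0],0.78]]'
python3 -m handwheel '[[[0,0,0],[0.077,0.3,0],0.78],[[0,0,0],[0.077,0.3,0],0.78],[[0,0,0],[0.06,0.3,0],0.78],[[0,0,0],[0.05,0.2,0],0.78],[[0,0,0],[0.05,0.2,0],0.78]]'
python3 -m handwheel '[[[0,0,0],[0.02,0.1,0],0.78],[[0,0,0],[0,0,0],0.78],[[0,0,0],[-0.07,-0.3,0],0.78],[[0,0,0],[-0.1,-0.5,0.1],0.78],[[0,0,0],[-0.1,-0.5,0.8],0.78]]'
python3 -m handwheel '[[[0,0,0],[0,-0.8,0.6],0.78],[[0,0,0],[0,-0.8,0.5],0.78],[[0,0,0],[0,-0.8,0.2],0.78],[[0,0,0],[0,0,0],0.78],[[0,0,0],[0,0,0],0.78]]'
python3 - <<'E'
from h import *
im,d=robot.snapshot("scene");W=world("scene",d);cv2.imwrite("pics/s7.png",im[:,:,::-1])
a=np.deg2rad(100);ex=np.array([np.cos(a),np.sin(a)]);ey=np.array([-ex[1],ex[0]])
for n in ["choke","can","flux","heatsink","relay"]:
  for b in robot.boxes_of(n,"scene")[:1]:
    l,t,r,o=map(int,b["bbox"]);w=W[t-1:o+1,l-1:r+1].reshape(-1,3);w=w[(w[:,2]>.016)&(w[:,2]<.06)];c=np.array(cv2.minAreaRect(w[:,:2].astype(np.float32))[0]);q=c-[.548,.229];print(n,b["p"],c,"bay",q@ex,q@ey)
E
```

```text
time: 13.75
tool_pos: [0.4879, 0.1151, 0.0354]
ee_rot: [3.14, -0.0, 1.329]
wrist_force: [-0.4, -0.3, -0.5]
width: 0.0207
finger_force: 0.1
time: 14.25
tool_pos: [0.503, 0.1804, 0.0344]
ee_rot: [-3.141, 0.0, 1.329]
wrist_force: [-0.1, -0.6, 0.2]
width: 0.0205
finger_force: 0.2
time: 14.75
tool_pos: [0.4855, 0.117, 0.0745]
ee_rot: [-3.13, 0.005, 1.329]
wrist_force: [0.2, 1.0, 0.3]
width: 0.0208
finger_force: 0.0
time: 15.25
tool_pos: [0.4898, -0.0021, 0.1446]
ee_rot: [3.141, -0.0, 1.325]
wrist_force: [0.4, -0.4, -0.8]
width: 0.0208
finger_force: 0.0
choke 0.57 [0.61429691 0.21508318] bay -0.025217728556355318 -0.06287308395864613
can 0.86 [ 0.58436906 -0.16144852] bay -0.3908321545776041 0.031984138977701755
flux 0.55 [ 0.7532385  -0.10330321] bay -0.3628940678890456 -0.14441661852731794
heatsink 0.79 [0.55189401 0.23969769] bay 0.009858985170823264 -0.005692485568603134
relay 0.61 [0.50783622 0.20234522] bay -0.01927546505277194 0.04418215291095145
```

View pics/s7.png

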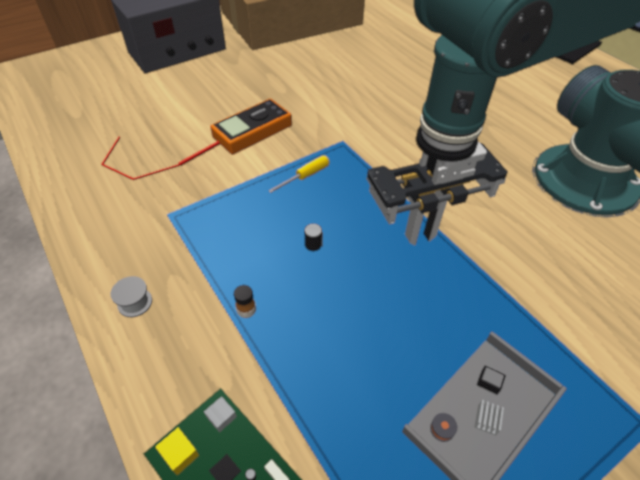

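All three parts lie wholly inside the bay: relay (491,379), heat sink (490,416) and choke (443,427). Nothing else has moved and the arm is clear.

```bash
python3 -c "
from bench import robot
print(robot.close_job())"
```

```text
the job is handed in; nothing more can be done
None
```

I swept the heat sink, relay and choke into the bay, each wholly inside by the last camera measurements, with the other objects undisturbed, and handed the job in after about 15 s of robot time; no verdict was returned.

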